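Take the cured long lens out of the UV curing unit for inspection

TASK

The long lens in the curing unit, the one with the wide flange, is cured: slide the unit's guard open, draw that lens up out of its nest, and slide the guard fully shut again with the lens still in the gripper. Turn the lens from upright to lying roughly level and finish holding it like that, still and a hand's breadth or more above the top of the curing unit, with the middle of the lens over the backlight pad; the program ends while holding it, do not put it down. Leave the two short lenses in their nests and the other things on the bench where they are.

Things in the scene. Friction and masses are not known exactly. Their poses are not given: they have to be found in the camera images.
- curebox: UV curing unit, fixed white and amber box 240 (x) by 480 (y) mm, 139 mm high to the guard's top, 141 mm at the 10 mm wide tracks along its front and back top edges. Origin: centre of its underside; x from its front (robot side) to its back, y to its left. Half y > 0: chamber, see nest_mid. Half y < 0: solid driver housing 132 mm high, front controls stand out up to 12 mm.
- nest_mid (a point): mouth of the middle nest, at x -10, y 125, z 59 mm of the curing unit, axes as the unit's; the other two nests lie 70 mm to either side along y (33 mm holes, 24 mm deep, in a flat plate). Which lens stands in which nest varies. From here the chamber reaches inside: front window -104, LED bar at the back +106 (x), ends -119 and +109 (y), underside of the guard +75 mm (z).
- guard (a joint): slide of the guard, an amber sheet 218 (x) by 234 (y) by 5 mm roofing the chamber; 0 = fully shut at its stop, 0.23 = fully open at its stop, over the driver housing, leaving all nests uncovered. Opens along the curing unit's -y, shuts along +y, needs about 2 N, stays where it is left. May start up to 25 mm open.
- guard_pull (a point): centre of the top edge of the guard's pull, 177.5 mm above the bench: an upright plate 60 (x) by 12 (y) by 50 mm (z, down from here), square to the curing unit, its back face 15 mm in front of the unit's front; moves with the guard. It is fixed to the guard by a flat bracket 30 mm wide (y) that runs back from it, top 31 mm below this point.
- lens: the long lens, round, 86 mm long, 0.10 to 0.21 kg. Origin: centre of its foot end; z along its axis to the glass end (up in the nest). From the foot: bright spigot 30 mm diameter to z = 18, flange 48 mm diameter z = 18 to 24, black barrel 34 mm diameter z = 24 to 86 mm. Stands loose in its nest, flange on the plate, origin 41 mm above the bench.
- lens_mid (a point): the middle of the long lens, on its axis 43 mm from the foot
- short_a: a short lens, 54 mm long: spigot 30 mm diameter, 18 mm long, then black barrel 38 mm diameter, no flange; stands in another nest, origin as for the long lens. To be left alone.
- short_b: the other short lens, same as short_a. To be left alone.
- lightpad: backlight inspection pad, a fixed flat white plate with grey frame, 200 by 200 by 8 mm, lying on the bench to the robot's left. Origin: centre of its underside; x, y along its edges.
- lens_cap: black lens cap, 42 mm diameter, 12 mm high, lying in front of the curing unit; leave alone. Origin at its underside.
- driver: screwdriver 190 mm long lying on the right side of the bench; leave alone
- housing_a: open white round housing 64 mm diameter, 45 mm high, beyond the pad; leave alone
- housing_b: the same, on the right side of the bench; leave alone
- cleaner: white bottle 48 mm diameter, 130 mm high, left of the curing unit at the back; leave alone
- screwbox: clear open box of brass screws, 110 by 80 by 30 mm, on the right front of the bench; leave alone

How it is judged:
By the outcome, as a careful person would: the job done as asked, in the order asked, and still so for the second after the job is handed in, while the arm keeps its last pose, push and grip.
It also fails if it takes over 62 s, if anything falls off the work surface, if the arm or the gripper's body presses on something with over 40 N, if the wrist force passes 120 N, or if a joint passes its speed limit or range.

ROBOT

A 6-joint arm with a two-finger parallel gripper is mounted at the origin on the work surface. World frame = base frame: x ahead of the robot, y to its left, z up, the work surface at z = 0. Lengths are in mm, angles in rad, forces in N, time in s.
With the tool pointing down it reaches from about 275 to 750 mm from the base axis. Payload 10.2 kg.
Tool frame: the origin (TCP) lies at the very end of the fingers, on their centre line; the grasp point (between the pads) lies 19 mm behind it; x points along the fingers, y is the direction in which the jaws open and shut, and the axes are right-handed (so a half turn about x gives the same grasp; the last joint's range is limited). The gripper opens to 85 mm and grips with 20 to 120 N. Pads are 22 mm wide; open, the fingers measure 114 mm over their backs; the gripper's body (76 mm by 85 mm) begins 54 mm behind the grasp point. The pads swing forward as they close: fully open they stand 13 mm farther back than shut.
Start: joints at [1.116, 0.313, 1.498, -0, 1.331, -0.223], TCP at [120.621, 510.961, 195.894] pointing down, gripper open.
Joint ranges: [-2.94, 2.94], [-0.97, 2.17], [0.19, 2.56], [-1.23, 4.37], [0.02, 3.11], [-2.88, 2.88]. Speed limits (rad/s): [2.39, 2.39, 3.01, 3.14, 3.14, 3.14].

INTERFACE

Orientations are given as a unit quaternion [w, x, y, z].
In Python, from rig import ctrl, viewer, order gives the robot as it stands. The module is installed in compiled form; this text tells all that it offers.
- The arm moves only by the tool carry_out, never from a script. Its argument "deltas" is a list of rows, each a list of 7 numbers: the gripper command: -1 is fully open, 1 is shut, values between are in proportion, then the shift along the tool's x, y, z in mm, then the turn, a rotation vector about the tool's x, y, z in degrees. A call has exactly 5 rows; each row is the pose to reach, as a shift and turn from the pose commanded when the call began, along the tool's axes at that moment; what a row does not reach only later rows make up. A row lasts 1/8 s, in which the tool goes at most 62.5 mm and 10.7 degrees, less where a joint would pass 70% of its speed; a pose out of reach is approached as far as the arm can. A call with a gripper value outside its range is refused whole. The fingers move at their own pace and stop on an object; "newtons" is the grip in N (left out, the last holds). Time passes only in rows, so rows that repeat a pose let the fingers close, or fill a call up. It gives the time, the measured TCP pose, the force and the opening at its end, in the units of the state.
- ctrl.sense(): the state, without advancing time (a new reading comes with each control period).
- viewer.capture(name): name is "scene" or "top" or "wrist"; returns the picture (480x640x3 uint8, red, green, blue); there is no depth.
- viewer.calibration(name): a dict with "fx", "fy", "cx", "cy" (pixels), "xyz" and "attitude" of the camera in the world; the wrist camera has in their place "T_tool_cam" (4x4, takes a point from camera to tool coordinates, whose origin is the TCP and whose axes are the tool frame's). Camera axes: x right, y down, z forward; pixel columns grow to the right and rows downward; lengths in mm; the calibration is good to about 2 mm. The wrist camera is an equidistant fisheye: a pixel r from the principal point sees the ray r / f radians off the axis. A picture is of the moment at which its call begins: read the wrist's pose just before it. calibration takes no time and is no camera call.
- order.finish_job(): hands the job in, once; it reports no verdict.
The state is a dict: "time_s": time; "joints": joint angles; "dq": joint speeds; "tau": joint torques, N m; "eef_pos": TCP position; "ee_rot": TCP orientation; "force": force on the tool from outside, world axes, zero at the start; "wrist_torque": the same for the moment, N m; "grip_width": opening from 0.0 (shut) to 1.0 (fully open).
Only numpy, scipy, OpenCV 4.12 (cv2) and the standard library are available. Lean on these libraries where they do the work, as an engineer would, in place of code of your own. Each camera call takes 0.05 s, during which the arm holds its last target. There are 200 camera calls.

## Working session

There is one attempt and no reset: what is moved stays moved. The work goes in short steps, Python scripts to look and compute and a tool call to move; the robot and the scene stay as the last step left them, time stands still between calls to the robot, and variables do not carry over. Pictures are saved under pics/ and viewed, about 8 in all and at most 12, crops included, and the job is handed in when it is done.

Besides the shell and the picture viewer there is one more tool, called after "Call:" by a JSON object that holds its "method" and its "body", one argument or row to a line. carry_out: Moves the arm, as the interface text tells. Its arguments: {"type":"object","properties":{"deltas":{"type":"array"},"newtons":{"type":"number"}},"required":["deltas"]}

```bash
mkdir -p pics
cat > h.py <<'E'
import numpy as np, cv2
from rig import ctrl, viewer, order
from scipy.spatial.transform import Rotation as R
def rot(q): return R.from_quat([q[1],q[2],q[3],q[0]])
def cap(n,f):
    im=viewer.capture(n); cv2.imwrite('pics/'+f,im[:,:,::-1]); return im
def att(c):
    a=np.array(c['attitude']); return a if a.shape==(3,3) else rot(a).as_matrix()
def pix2plane(n,u,v,z):
    c=viewer.calibration(n); d=att(c)@np.array([(u-c['cx'])/c['fx'],(v-c['cy'])/c['fy'],1]); p=np.array(c['xyz']); return p+d*(z-p[2])/d[2]
def proj(n,P):
    c=viewer.calibration(n); q=att(c).T@(np.array(P)-np.array(c['xyz'])); return [c['fx']*q[0]/q[2]+c['cx'],c['fy']*q[1]/q[2]+c['cy']]
E
python3 - <<'E'
from h import *
print(ctrl.sense()); 
for n in ['scene','top','wrist']: print(viewer.calibration(n))
cap('top','top1.png'); cap('scene','scene1.png')
E
```

```text
{'time_s': 0.0, 'joints': array([ 1.11560336e+00,  3.13448592e-01,  1.49844293e+00, -2.54511805e-05,
        1.33100744e+00, -2.23412565e-01]), 'dq': array([ 0.00111912,  0.00051295, -0.00139182,  0.00057529,  0.00086157,
       -0.00039973]), 'tau': array([ 1.96309537e-05, -4.12260854e+01, -2.59750772e+01, -6.38186020e-05,
        3.99119861e-03, -1.07231114e-05]), 'eef_pos': array([120.4847863 , 510.67147838, 195.33362896]), 'ee_rot': array([ 0.7022183 ,  0.08132287,  0.70250925, -0.08219972]), 'force': array([-0.22744834,  0.54493419,  0.11597704]), 'wrist_torque': array([ 0.04130008, -0.01845301, -0.00434898]), 'grip_width': 0.9978360048495297}
{'fx': 561.5145214710515, 'fy': 561.5145214710515, 'cx': 323.87127820711646, 'cy': 240.94705336972442, 'xyz': array([1375.59645548,  394.11640463, 1295.21869174]), 'attitude': array([-0.1743152 ,  0.47698985,  0.81207824, -0.2874436 ])}
{'fx': 516.7088165243667, 'fy': 516.7088165243667, 'cx': 317.5427954145425, 'cy': 233.04833918010593, 'xyz': array([ 406.84516052,  -66.79839563, 1401.70097128]), 'attitude': array([ 0.0408896 , -0.70441564,  0.70798163, -0.02981025])}
{'fx': 371.64829954431775, 'fy': 371.64829954431775, 'cx': 312.65927019971383, 'cy': 241.64485651531697, 'T_tool_cam': array([[-7.58288925e-04, -2.96705090e-01,  9.54968855e-01,
        -1.78285046e+02],
       [ 9.99999114e-01, -1.26956279e-03,  3.99596814e-04,
         1.37524750e+00],
       [ 1.09383051e-03,  9.54968313e-01,  2.96705790e-01,
        -7.49770894e+01],
       [ 0.00000000e+00,  0.00000000e+00,  0.00000000e+00,
         1.00000000e+00]])}
```

View pics/top1.png

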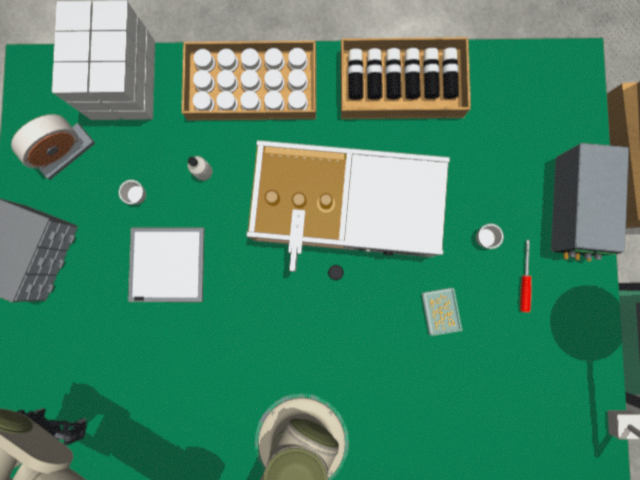

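View pics/scene1.png

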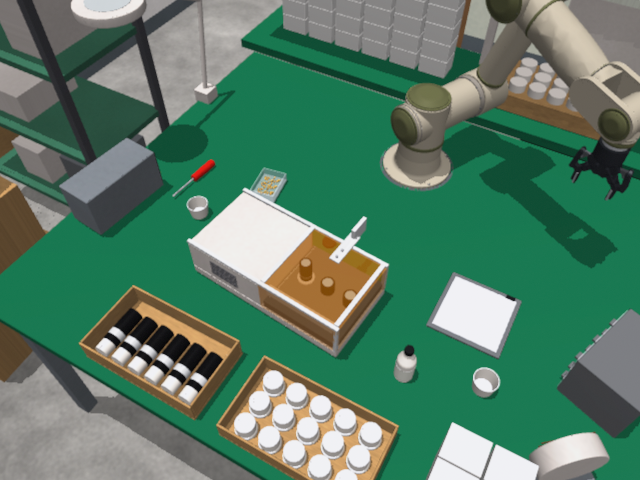

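The long lens (tall, with flange) stands in the nest next to the driver housing: top pixel (326,200), scene (306,268). The pull runs toward the robot at top (296,240), and the pad is at (166,265). I'll zoom in on the unit.

Run:
```python
from h import *
im=cv2.imread('pics/top1.png'); c=cv2.resize(im[130:285,120:460],None,fx=2.35,fy=2.35,interpolation=cv2.INTER_CUBIC); cv2.imwrite('pics/c1.png',c)
for p in [(259,143),(448,158),(442,253),(249,236)]: print(p,pix2plane('top',*p,141))
for p in [(132,229),(203,229),(202,300),(129,300)]: print(p,pix2plane('top',*p,8))
```

```text
(259, 143) [760.59904432  98.16192892 141.        ]
(448, 158) [ 718.48339207 -371.46316124  141.        ]
(442, 253) [ 482.86204359 -349.99704709  141.        ]
(249, 236) [527.13074379 121.11793085 141.        ]
(132, 229) [560.85181004 461.11700167   8.        ]
(203, 229) [559.68984137 266.65020849   8.        ]
(202, 300) [367.87995647 265.90164215   8.        ]
(129, 300) [368.62839406 463.12624916   8.        ]
```

View pics/c1.png

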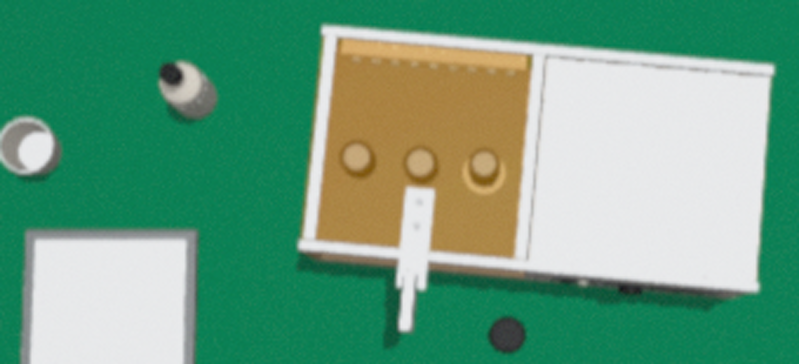

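```bash
cat >> h.py <<'E'
def crop(u,v): return 120+(u+.5)/2.35-.5,130+(v+.5)/2.35-.5
C=[pix2plane('top',*crop(*p),141)[:2] for p in [(322,26),(774,66),(758,291),(300,245)]]
M=np.array([[120,240],[120,-240],[-120,-240],[-120,240]],float)
W=np.array(C); Mc,Wc=M-M.mean(0),W-W.mean(0)
yaw=np.arctan2((Mc[:,0]*Wc[:,1]-Mc[:,1]*Wc[:,0]).sum(),(Mc*Wc).sum())
O=W.mean(0)
Ru=np.array([[np.cos(yaw),-np.sin(yaw)],[np.sin(yaw),np.cos(yaw)]])
def u2w(x,y): return O+Ru@np.array([x,y])
def w2u(p): return Ru.T@(np.array(p)[:2]-O)
E
python3 - <<'E'
from h import *
print(O,np.degrees(yaw),[np.round(w2u(c),1) for c in C])
print('pull',w2u(pix2plane('top',*crop(407.5,303),177.5)),pix2plane('top',*crop(407.5,303),177.5))
print('lens top',w2u(pix2plane('top',*crop(484,163),127)),'expected -10,55', 'flange',w2u(pix2plane('top',*crop(484,174),65)))
for y in(195,125): print(y,w2u(pix2plane('top',*crop({195:357,125:420}[y],{195:156,125:161}[y]),95)))
print('lens w',u2w(-10,55))
s=ctrl.sense(); print(rot(s['ee_rot']).as_matrix().round(3))
E
```

```text
[ 624.75455581 -123.92021986] -5.779616986450021 [array([117.9, 240.9]), array([ 118.9, -239.5]), array([-119.7, -240. ]), array([-117.2,  238.5])]
pull [-168.39140372  117.89885964] [469.09184707  10.33672431 177.5       ]
lens top [-10.46389573  55.42996142] expected -10,55 flange [-12.47327318  55.25408113]
195 [-10.44662539 194.61307626]
125 [ -9.4870648  125.57802118]
lens w [620.34401972 -68.19278343]
[[-0.001  0.23   0.973]
 [-0.001  0.973 -0.23 ]
 [-1.    -0.001 -0.   ]]
```

```bash
cat >> h.py <<'E'
def down(yawdeg):  # tool x down, tool y at world angle
    a=np.radians(yawdeg); y=np.array([np.cos(a),np.sin(a),0]); x=np.array([0,0,-1.]); return R.from_matrix(np.c_[x,y,np.cross(x,y)])
def plan(wps,start=None):
    s=ctrl.sense(); p,r=(np.array(s['eef_pos']),rot(s['ee_rot'])) if start is None else start
    for q,t in wps:
        d=r.inv().apply(np.array(q)-p); v=np.degrees((r.inv()*t).as_rotvec())
        print(np.round(q,0),'->',np.round(d,1).tolist(),np.round(v,1).tolist(), 'rows',np.ceil(max(np.linalg.norm(d)/62.5,np.linalg.norm(v)/10.7)))
        p,r=np.array(q),t
E
python3 - <<'E'
from h import *
A=[*u2w(-172,165),215]; B=[*u2w(-172,165),152]; 
p0=np.array([120.621,510.961,195.894]); yd=np.degrees(yaw)
mid=(p0+np.array(A))/2
plan([(mid,down(36)),(A,down(yd)),(B,down(yd))],(p0,down(76.7)))
E
```

```text
[295. 284. 205.] -> [-9.6, -180.4, 222.3] [40.7, 0.0, 0.0] rows 5.0
[470.  58. 215.] -> [-9.6, 8.2, 286.2] [41.8, 0.0, 0.0] rows 5.0
[470.  58. 152.] -> [63.0, 0.0, -0.0] [0.0, 0.0, 0.0] rows 2.0
```

Call:
{"method": "carry_out", "body": {
  "deltas": [
    [1,-2,-36,44,8,0,0],
    [1,-4,-72,89,16,0,0],
    [1,-6,-108,133,24.5,0,0],
    [1,-8,-144,178,32.5,0,0],
    [1,-9.6,-180,222,40.7,0,0]
  ],
  "newtons": 30
}}

```text
time_s: 0.72
eef_pos: [296.1, 283.2, 205.5]
ee_rot: [0.629, 0.322, 0.629, -0.322]
force: [1.2, 0.5, 0.0]
grip_width: 0.003
```

Call:
{"method": "carry_out", "body": {
  "deltas": [
    [1,-2,2,57,8.4,0,0],
    [1,-4,3,114,16.7,0,0],
    [1,-6,5,172,25,0,0],
    [1,-8,7,229,33.4,0,0],
    [1,-9.6,8.2,286,41.8,0,0]
  ]
}}

```text
time_s: 1.35
eef_pos: [471.0, 56.5, 215.0]
ee_rot: [-0.473, -0.526, -0.473, 0.526]
force: [-0.3, 1.1, -0.4]
grip_width: 0.002
```

Run:
```python
from h import *
s=ctrl.sense(); print(s['time_s'],s['joints'].round(3),s['grip_width'],s['eef_pos'],rot(s['ee_rot']).as_matrix().round(3)); print(w2u(s['eef_pos']),np.degrees(yaw))
cap('wrist','w1.png')
```

```text
1.35 [-0.128  0.186  1.61   0.     1.345 -0.022] 0.002438179062180169 [470.96319379  56.54356428 215.02048717] [[-0.     0.994 -0.106]
 [ 0.    -0.106 -0.994]
 [-1.    -0.    -0.   ]]
[-171.1827077   164.05926065] -5.779616986450021
```

View pics/w1.png

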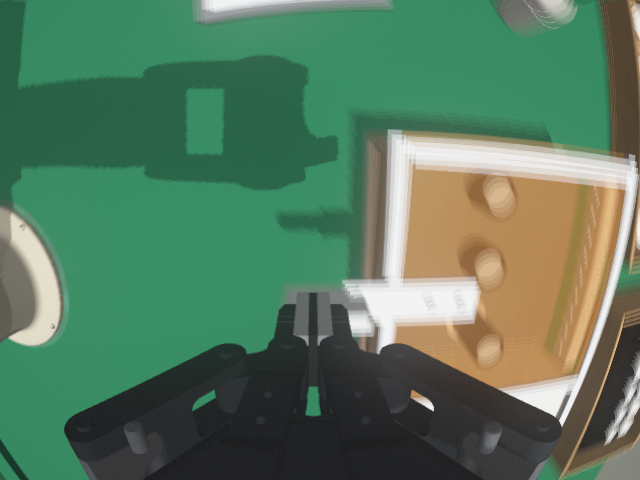

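Fingers are shut just +y of the pull: plate edge near (350,290), fingertips at (312,293). Next I lower and push the guard open.

Call:
{"method": "carry_out", "body": {
  "deltas": [
    [1,30,0,0,0,0,0],
    [1,63,0,0,0,0,0],
    [1,63,0,8,0,0,0],
    [1,63,0,20,0,0,0],
    [1,63,0,32,0,0,0]
  ]
}}

```text
time_s: 2.02
eef_pos: [467.4, 25.4, 153.3]
ee_rot: [0.475, 0.525, 0.473, -0.524]
force: [-0.0, -0.6, 0.6]
grip_width: 0.002
```

Call:
{"method": "carry_out", "body": {
  "deltas": [
    [1,0,0,12,0,0,0],
    [1,0,0,30,0,0,0],
    [1,0,0,50,0,0,0],
    [1,0,0,70,0,0,0],
    [1,0,0,90,0,0,0]
  ]
}}

```text
time_s: 2.65
eef_pos: [457.8, -64.4, 152.5]
ee_rot: [0.474, 0.525, 0.474, -0.525]
force: [1.0, 0.6, 0.2]
grip_width: -0.002
```

Call:
{"method": "carry_out", "body": {
  "deltas": [
    [1,0,0,22,0,0,0],
    [1,0,0,44,0,0,0],
    [1,0,0,66,0,0,0],
    [1,0,0,84,0,0,0],
    [1,0,0,95,0,0,0]
  ]
}}

```text
time_s: 3.28
eef_pos: [448.1, -158.7, 152.3]
ee_rot: [0.474, 0.525, 0.474, -0.525]
force: [0.0, -0.0, -0.6]
grip_width: -0.001
```

Run:
```python
from h import *
im=cap('top','t2.png'); c=cv2.resize(im[130:285,220:460],None,fx=3,fy=3,interpolation=cv2.INTER_CUBIC); cv2.imwrite('pics/c2.png',c[:,:,::-1])
s=ctrl.sense(); print(s['force'],w2u(s['eef_pos']))
```

```text
[-0.24260984 -0.35609904 -0.72040944] [-172.14407457  -53.07782617]
```

View pics/c2.png

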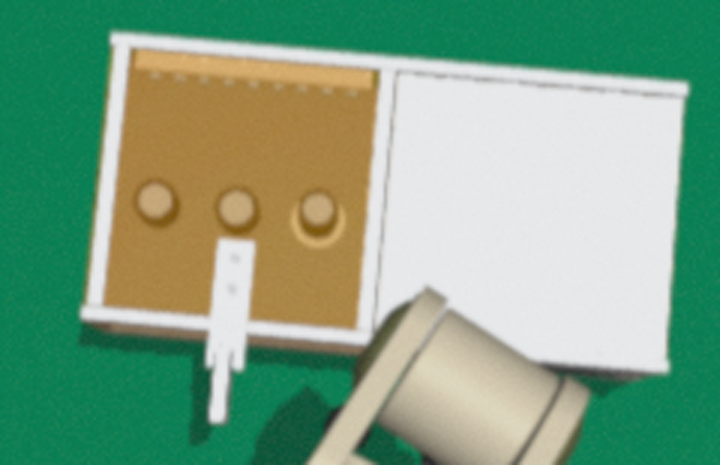

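```bash
cat >> h.py <<'E'
def wproj(P,pos,r):
    c=viewer.calibration('wrist'); T=np.array(c['T_tool_cam']); t=r.inv().apply(np.array(P)-pos)
    q=T[:3,:3].T@(t-T[:3,3]); th=np.arctan2(np.hypot(q[0],q[1]),q[2]); k=th*c['fx']/np.hypot(q[0],q[1]); return np.round([c['cx']+k*q[0],c['cy']+k*q[1]],0)
E
python3 - <<'E'
from h import *
pos=np.array([470.96,56.54,215.02]); r=R.from_matrix(np.array([[0,.994,-.106],[0,-.106,-.994],[-1,0,0]]))
for P in [(-135,118),(-195,118)]:
  for z in (177.5,127.5): print(P,z,wproj([*u2w(*P),z],pos,r))
print('tcp',wproj(pos,pos,r),'nestmid',wproj([*u2w(-10,125),95],pos,r), 'corner',wproj([*u2w(-120,240),141],pos,r))
s=ctrl.sense(); im=cap('scene','s2.png'); cv2.imwrite('pics/s2c.png',cv2.resize(im[170:330,180:420],None,fx=3,fy=3,interpolation=cv2.INTER_CUBIC)[:,:,::-1])
print(proj('scene',s['eef_pos']), proj('scene',[*u2w(-195,118),177.5]),proj('scene',[*u2w(-135,118),177.5]))
E
```

```text
(-135, 118) 177.5 [366. 322.]
(-135, 118) 127.5 [358. 291.]
(-195, 118) 177.5 [276. 323.]
(-195, 118) 127.5 [282. 291.]
tcp [311. 282.] nestmid [486. 265.] corner [386. 133.]
[np.float64(307.6185882200605), np.float64(200.8243829273933)] [np.float64(364.477505986466), np.float64(216.13133735037775)] [np.float64(352.27076308991656), np.float64(230.12196421598935)]
```

View pics/s2c.png

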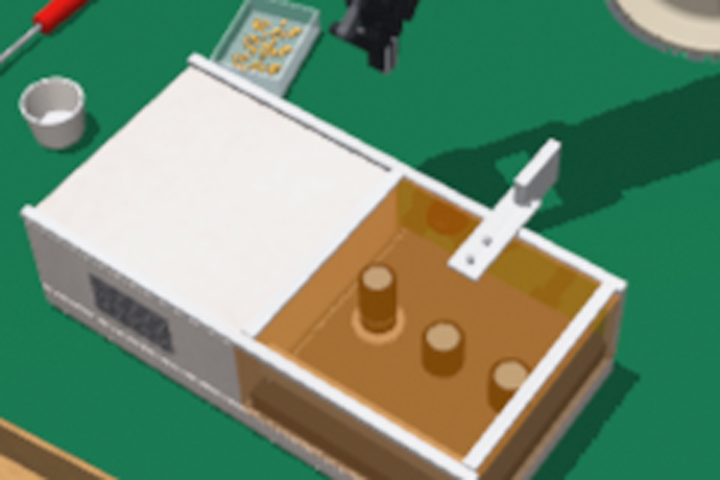

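Run:
```python
from h import *
s=ctrl.sense(); p=s['eef_pos']; r=rot(s['ee_rot'])
print(s['joints'].round(3),s['grip_width'])
for dz in (0,10,15,20,30,40): print(dz,np.round(proj('scene',p+[0,0,dz]),1),wproj(p+[0,0,dz],p,r))
cap('wrist','w2.png')
```

```text
[-0.587  0.245  1.707 -0.     1.189 -0.485] 0.0028752120237347137
0 [307.9 201. ] [311. 282.]
10 [307.9 198.5] [311. 290.]
15 [307.8 197.2] [311. 294.]
20 [307.8 196. ] [311. 298.]
30 [307.8 193.5] [310. 308.]
40 [307.7 190.9] [310. 319.]
```

View pics/w2.png

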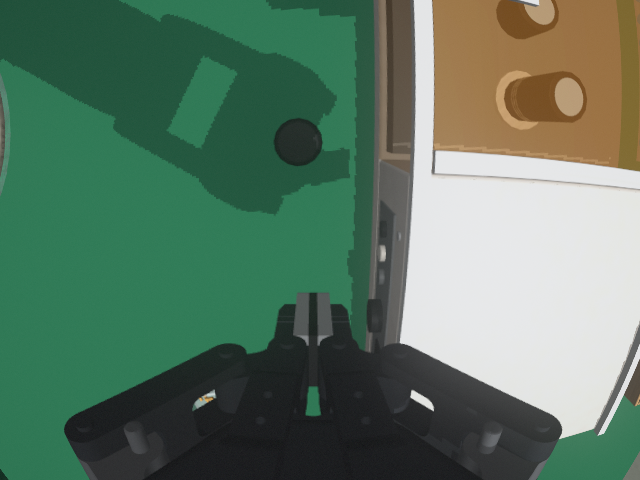

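The shut fingertips appear at row 293, but the stated TCP projects to row 282. The scene view also puts the tips about 25 mm above the TCP, so they passed over the pull and the guard has not moved. I'll repeat the push lower, at TCP z = 125.

Call:
{"method": "carry_out", "body": {
  "deltas": [
    [1,-60,0,0,0,0,0],
    [1,-60,0,-55,0,0,0],
    [1,-60,0,-110,0,0,0],
    [1,-60,0,-165,0,0,0],
    [1,-60,0,-218,0,0,0]
  ]
}}

```text
time_s: 4.05
eef_pos: [469.9, 61.8, 212.3]
ee_rot: [0.474, 0.524, 0.474, -0.524]
force: [1.1, -0.9, 0.7]
grip_width: -0.002
```

Call:
{"method": "carry_out", "body": {
  "deltas": [
    [1,45,0,0,0,0,0],
    [1,87,0,0,0,0,0],
    [1,87,0,10,0,0,0],
    [1,87,0,25,0,0,0],
    [1,87,0,40,0,0,0]
  ]
}}

```text
time_s: 4.68
eef_pos: [467.1, 18.2, 126.8]
ee_rot: [0.475, 0.526, 0.473, -0.524]
force: [1.3, 2.0, 1.3]
grip_width: -0.002
```

Call:
{"method": "carry_out", "body": {
  "deltas": [
    [1,0,0,8,0,0,0],
    [1,0,0,16,0,0,0],
    [1,0,0,24,0,0,0],
    [1,0,0,32,0,0,0],
    [1,0,0,40,0,0,0]
  ]
}}

```text
time_s: 5.3
eef_pos: [462.2, -20.8, 125.1]
ee_rot: [0.474, 0.525, 0.474, -0.525]
force: [0.8, 1.5, 1.1]
grip_width: 0.003
```

Run:
```python
from h import *
s=ctrl.sense(); p=s['eef_pos']; r=rot(s['ee_rot']); print(s['time_s'],p,w2u(p),s['force'])
im=cap('top','t3.png'); c=cv2.resize(im[200:285,240:360],None,fx=6,fy=6,interpolation=cv2.INTER_CUBIC)
s3=cap('scene','s3.png'); d=cv2.resize(s3[190:290,280:400],None,fx=5,fy=5,interpolation=cv2.INTER_CUBIC)
cv2.imwrite('pics/s3c.png',d[:,:,::-1])
```

```text
5.3 [462.15228493 -20.78529482 125.10138701] [-172.16162844   86.23621599] [0.82180587 1.5464342  1.11365125]
```

View pics/s3c.png

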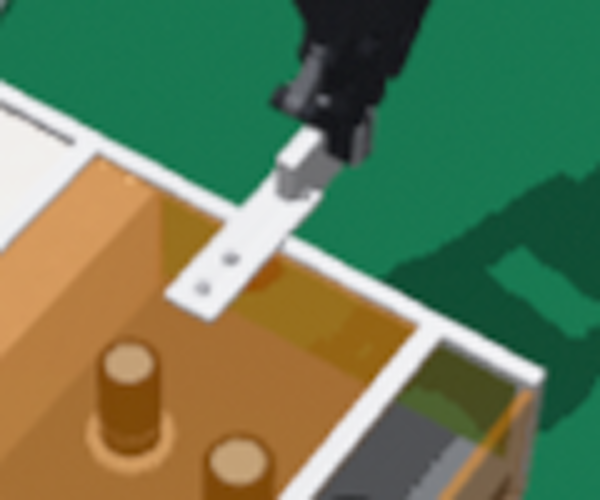

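The guard is now moving with the fingers: the pull is in contact and the left side of the chamber is uncovered. I'll keep pushing.

Call:
{"method": "carry_out", "body": {
  "deltas": [
    [1,0,0,14,0,0,0],
    [1,0,0,34,0,0,0],
    [1,0,0,54,0,0,0],
    [1,0,0,74,0,0,0],
    [1,0,0,90,0,0,0]
  ]
}}

```text
time_s: 6.02
eef_pos: [452.9, -110.9, 125.0]
ee_rot: [0.474, 0.525, 0.474, -0.525]
force: [1.9, 1.1, -0.3]
grip_width: 0.001
```

Call:
{"method": "carry_out", "body": {
  "deltas": [
    [1,0,0,13,0,0,0],
    [1,0,0,26,0,0,0],
    [1,0,0,39,0,0,0],
    [1,0,0,50,0,0,0],
    [1,0,0,56,0,0,0]
  ]
}}

```text
time_s: 6.65
eef_pos: [447.4, -166.2, 125.1]
ee_rot: [-0.474, -0.525, -0.474, 0.525]
force: [1.3, 1.6, -1.0]
grip_width: -0.001
```

Call:
{"method": "carry_out", "body": {
  "deltas": [
    [1,0,0,4,0,0,0],
    [1,0,0,8,0,0,0],
    [1,0,0,12,0,0,0],
    [1,0,0,16,0,0,0],
    [1,0,0,20,0,0,0]
  ]
}}

```text
time_s: 7.28
eef_pos: [445.4, -185.7, 125.1]
ee_rot: [0.474, 0.525, 0.474, -0.525]
force: [0.9, 2.8, -1.8]
grip_width: 0.001
```

Call:
{"method": "carry_out", "body": {
  "deltas": [
    [1,0,0,3,0,0,0],
    [1,0,0,6,0,0,0],
    [1,0,0,9,0,0,0],
    [1,0,0,12,0,0,0],
    [1,0,0,14,0,0,0]
  ]
}}

```text
time_s: 7.9
eef_pos: [444.2, -198.2, 125.1]
ee_rot: [0.473, 0.525, 0.475, -0.524]
force: [4.4, 15.0, 3.8]
grip_width: -0.002
```

Run:
```python
from h import *
s=ctrl.sense(); p=s['eef_pos']; print(s['time_s'],p,w2u(p),s['force'],s['joints'].round(2))
```

```text
7.9 [ 444.16607445 -198.15652063  125.08617965] [-172.1947065   -92.04461421] [ 4.43510671 15.02692004  3.80067121] [-0.66  0.3   1.71  0.    1.13 -0.56]
```

Run:
```python
from h import *
yd=np.degrees(yaw); D=down(-6.1); s=ctrl.sense(); p=s['eef_pos']
a=p+[*(u2w(0,10)-O),0]; b=a+[0,0,75]; c=[*u2w(-10,55),200]
plan([(a,D),(b,D),(c,down(yd)),([*u2w(-10,55),130],down(yd))],(p,D))
```

```text
[ 445. -188.  125.] -> [0.0, -0.1, -10.0] [0.0, 0.0, 0.0] rows 1.0
[ 445. -188.  200.] -> [-75.0, 0.0, 0.0] [0.0, 0.0, 0.0] rows 2.0
[620. -68. 200.] -> [0.1, 161.4, -137.9] [-0.3, 0.0, 0.0] rows 4.0
[620. -68. 130.] -> [70.0, 0.0, -0.0] [0.0, 0.0, 0.0] rows 2.0
```

Call:
{"method": "carry_out", "body": {
  "deltas": [
    [1,0,0,-6,0,0,0],
    [1,0,0,-12,0,0,0],
    [0,-40,0,-12,0,0,0],
    [-1,-75,0,-12,0,0,0],
    [-1,-75,0,-12,0,0,0]
  ]
}}

```text
time_s: 8.52
eef_pos: [446.2, -188.1, 202.4]
ee_rot: [0.476, 0.525, 0.472, -0.524]
force: [0.3, 0.8, -0.7]
grip_width: 0.638
```

Call:
{"method": "carry_out", "body": {
  "deltas": [
    [-1,0,40,-34,0,0,0],
    [-1,0,80,-69,0,0,0],
    [-1,0,121,-103,0,0,0],
    [-1,0,161,-137,0,0,0],
    [-1,0,161,-137,0,0,0]
  ]
}}

```text
time_s: 9.15
eef_pos: [620.3, -65.2, 197.7]
ee_rot: [-0.474, -0.523, -0.476, 0.524]
force: [-0.7, -0.8, 0.3]
grip_width: 1.001
```

Run:
```python
from h import *
cap('top','t4.png'); s=ctrl.sense(); p=s['eef_pos'];r=rot(s['ee_rot']); print(s['time_s'],p,w2u(p),s['force'],s['grip_width'],r.as_matrix().round(3))
cap('wrist','w3.png')
L=[*u2w(-10,55)]
for z in (65,127): print(z,wproj(L+[z],p,r))
```

```text
9.2 [619.27590478 -66.44715405 198.23227099] [-11.23847428  56.62919394] [-1.2719622  -0.89227248 -0.59222786] 0.9994522548648817 [[-0.003  0.995 -0.099]
 [ 0.    -0.099 -0.995]
 [-1.    -0.003 -0.   ]]
65 [313. 222.]
127 [313. 243.]
```

View pics/w3.png

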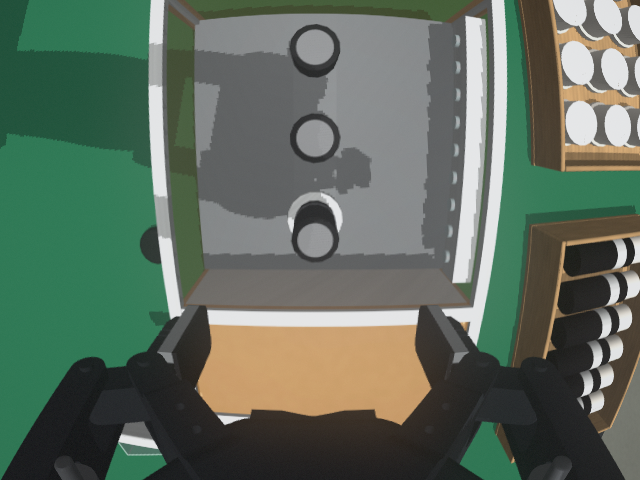

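The lens top is centred at (315,240) and its flange at (315,217), within about 2 mm of the prediction. The guard is clear of all nests. Next: descend, grip and check.

Call:
{"method": "carry_out", "body": {
  "deltas": [
    [-1,40,2,0,0,0,0],
    [-1,80,2,0,0,0,0],
    [-1,110,2,0,0,0,0],
    [-1,125,2,0,0,0,0],
    [-1,132,2,0,0,0,0]
  ]
}}

```text
time_s: 9.88
eef_pos: [621.0, -68.2, 68.2]
ee_rot: [0.474, 0.525, 0.474, -0.525]
force: [-0.1, 0.1, 0.6]
grip_width: 0.998
```

Call:
{"method": "carry_out", "body": {
  "deltas": [
    [-1,0,0,0,0,0,0],
    [1,0,0,0,0,0,0],
    [1,0,0,0,0,0,0],
    [1,0,0,0,0,0,0],
    [1,0,0,0,0,0,0]
  ],
  "newtons": 40
}}

```text
time_s: 10.5
eef_pos: [621.4, -67.6, 68.6]
ee_rot: [0.474, 0.525, 0.474, -0.524]
force: [-1.7, 0.6, 4.1]
grip_width: 0.381
```

Call:
{"method": "carry_out", "body": {
  "deltas": [
    [1,0,0,0,0,0,0],
    [1,0,0,0,0,0,0],
    [1,0,0,0,0,0,0],
    [1,0,0,0,0,0,0],
    [1,0,0,0,0,0,0]
  ]
}}

```text
time_s: 11.12
eef_pos: [621.4, -67.6, 68.6]
ee_rot: [0.474, 0.525, 0.474, -0.524]
force: [-1.8, 0.0, 5.2]
grip_width: 0.388
```

Call:
{"method": "carry_out", "body": {
  "deltas": [
    [1,-8,0,0,0,0,0],
    [1,-22,0,0,0,0,0],
    [1,-44,0,0,0,0,0],
    [1,-68,0,0,0,0,0],
    [1,-90,0,0,0,0,0]
  ]
}}

```text
time_s: 11.75
eef_pos: [621.3, -67.6, 159.7]
ee_rot: [0.474, 0.525, 0.474, -0.524]
force: [-0.7, 0.2, -1.3]
grip_width: 0.388
```

Call:
{"method": "carry_out", "body": {
  "deltas": [
    [1,-20,0,0,0,0,0],
    [1,-40,0,0,0,0,0],
    [1,-52,0,0,0,0,0],
    [1,-55,0,0,0,0,0],
    [1,-55,0,0,0,0,0]
  ]
}}

```text
time_s: 12.38
eef_pos: [621.1, -67.5, 212.6]
ee_rot: [-0.474, -0.524, -0.474, 0.525]
force: [-1.0, -0.3, -2.2]
grip_width: 0.383
```

Run:
```python
from h import *
s=ctrl.sense(); p=s['eef_pos'];r=rot(s['ee_rot']); print(s['time_s'],p,w2u(p),s['force'],s['grip_width'],s['joints'].round(2))
w=cap('wrist','w4.png'); t=cap('scene','s4.png')
o=np.hstack([cv2.resize(w[130:430,160:480],(400,375)),cv2.resize(t[170:320,230:390],(400,375),interpolation=cv2.INTER_CUBIC)])
cv2.imwrite('pics/v4.png',o[:,:,::-1])
```

```text
12.375 [621.06183785 -67.52516088 212.63035583] [-9.353062   55.73651473] [-0.95182938 -0.25216121 -2.22985964] 0.3829198321478725 [-0.3   0.53  1.14 -0.    1.48 -0.19]
```

View pics/v4.png

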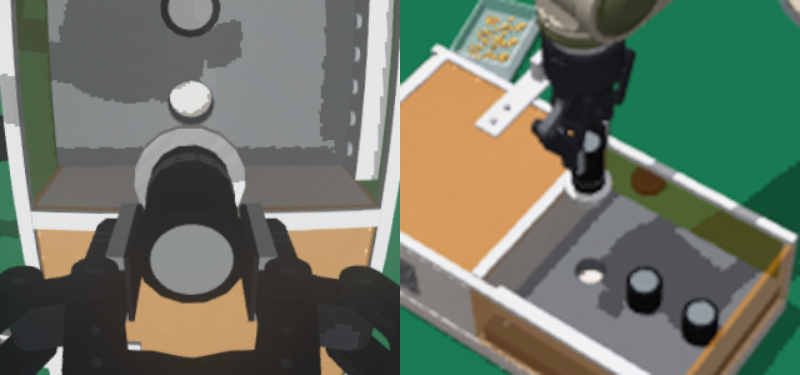

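Left half: the lens is held between the pads with its flange below them. Right half: the right-hand nest is empty and both short lenses are still in place. The next step is closing the guard with the finger backs, after turning 90°.

Run:
```python
from h import *
yd=np.degrees(yaw); s=ctrl.sense(); p=s['eef_pos']; r=rot(s['ee_rot'])
m=[*u2w(-85,-50),240]
plan([(m,down(yd-45)),([*u2w(-172,-170),240],down(yd-90)),([*u2w(-172,-170),118],down(yd-90)),([*u2w(-172,84),118],down(yd-90))],(p,r))
```

```text
[ 535. -165.  240.] -> [-27.6, -75.6, 105.7] [45.0, 0.0, 0.1] rows 5.0
[ 437. -276.  240.] -> [0.0, 23.3, 146.4] [45.0, 0.0, 0.0] rows 5.0
[ 437. -276.  118.] -> [122.0, 0.0, -0.0] [0.0, 0.0, 0.0] rows 2.0
[462. -23. 118.] -> [0.0, -254.0, -0.0] [0.0, 0.0, 0.0] rows 5.0
```

Call:
{"method": "carry_out", "body": {
  "deltas": [
    [1,-20,-5,8,9,0,0],
    [1,-27.6,-23,32,18,0,0],
    [1,-27.6,-40,56,27,0,0],
    [1,-27.6,-58,81,36,0,0],
    [1,-27.6,-75.6,105.7,45,0,0]
  ]
}}

```text
time_s: 13.1
eef_pos: [534.5, -165.7, 240.2]
ee_rot: [-0.235, -0.666, -0.236, 0.667]
force: [0.2, 0.2, -1.1]
grip_width: 0.385
```

Call:
{"method": "carry_out", "body": {
  "deltas": [
    [1,0,5,29,9,0,0],
    [1,0,9,58,18,0,0],
    [1,0,14,88,27,0,0],
    [1,0,19,117,36,0,0],
    [1,0,23.3,146.4,45,0,0]
  ]
}}

```text
time_s: 13.72
eef_pos: [435.9, -276.3, 240.2]
ee_rot: [0.038, -0.706, 0.037, 0.706]
force: [0.9, 0.4, -0.9]
grip_width: 0.383
```

Call:
{"method": "carry_out", "body": {
  "deltas": [
    [1,30,0,0,0,0,0],
    [1,65,0,0,0,0,0],
    [1,100,0,0,0,0,0],
    [1,122,0,0,0,0,0],
    [1,122,0,0,0,0,0]
  ]
}}

```text
time_s: 14.35
eef_pos: [435.9, -275.0, 117.2]
ee_rot: [0.037, -0.705, 0.035, 0.707]
force: [0.7, 0.0, -1.6]
grip_width: 0.386
```

Run:
```python
from h import *
s=ctrl.sense(); p=s['eef_pos'];r=rot(s['ee_rot']); print(s['time_s'],p,w2u(p),s['force'],s['grip_width'],s['joints'].round(2),r.as_matrix().round(3))
```

```text
14.35 [ 435.91955495 -275.02970773  117.24237447] [-172.65799416 -169.35746788] [ 0.67845035  0.03996536 -1.58558676] 0.38554576525603873 [-0.79  0.37  1.63  0.    1.14  0.88] [[-0.003 -0.101 -0.995]
 [ 0.003 -0.995  0.101]
 [-1.    -0.002  0.003]]
```

Call:
{"method": "carry_out", "body": {
  "deltas": [
    [1,0,-8,0,0,0,0],
    [1,0,-16,0,0,0,0],
    [1,0,-22,0,0,0,0],
    [1,0,-30,0,0,0,0],
    [1,0,-40,0,0,0,0]
  ]
}}

```text
time_s: 14.98
eef_pos: [440.9, -235.7, 119.0]
ee_rot: [-0.035, 0.706, -0.036, -0.706]
force: [-0.2, -2.4, 0.5]
grip_width: 0.386
```

Call:
{"method": "carry_out", "body": {
  "deltas": [
    [1,0,-12,0,0,0,0],
    [1,0,-28,0,0,0,0],
    [1,0,-44,0,0,0,0],
    [1,0,-60,0,0,0,0],
    [1,0,-75,0,0,0,0]
  ]
}}

```text
time_s: 15.6
eef_pos: [448.3, -160.1, 118.7]
ee_rot: [0.036, -0.706, 0.036, 0.706]
force: [0.6, -1.2, 0.2]
grip_width: 0.385
```

Call:
{"method": "carry_out", "body": {
  "deltas": [
    [1,0,-16,0,0,0,0],
    [1,0,-32,0,0,0,0],
    [1,0,-48,0,0,0,0],
    [1,0,-64,0,0,0,0],
    [1,0,-75,0,0,0,0]
  ]
}}

```text
time_s: 16.23
eef_pos: [455.8, -85.6, 118.6]
ee_rot: [0.036, -0.706, 0.035, 0.706]
force: [-0.7, -1.8, -1.5]
grip_width: 0.383
```

Call:
{"method": "carry_out", "body": {
  "deltas": [
    [1,0,-10,0,0,0,0],
    [1,0,-20,0,0,0,0],
    [1,0,-30,0,0,0,0],
    [1,0,-38,0,0,0,0],
    [1,0,-44,0,0,0,0]
  ]
}}

```text
time_s: 16.85
eef_pos: [460.3, -42.5, 118.7]
ee_rot: [0.036, -0.706, 0.036, 0.706]
force: [-2.3, -1.9, -1.8]
grip_width: 0.381
```

Call:
{"method": "carry_out", "body": {
  "deltas": [
    [1,0,-3,0,0,0,0],
    [1,0,-6,0,0,0,0],
    [1,0,-9,0,0,0,0],
    [1,0,-12,0,0,0,0],
    [1,0,-15,0,0,0,0]
  ]
}}

```text
time_s: 17.48
eef_pos: [461.8, -27.9, 118.7]
ee_rot: [0.036, -0.706, 0.036, 0.706]
force: [-2.0, -1.5, -2.4]
grip_width: 0.385
```

Call:
{"method": "carry_out", "body": {
  "deltas": [
    [1,0,-2,0,0,0,0],
    [1,0,-4,0,0,0,0],
    [1,0,-6,0,0,0,0],
    [1,0,-8,0,0,0,0],
    [1,0,-9,0,0,0,0]
  ]
}}

```text
time_s: 18.1
eef_pos: [462.4, -22.2, 118.9]
ee_rot: [0.033, -0.706, 0.038, 0.706]
force: [-7.7, -24.9, -2.7]
grip_width: 0.383
```

The guard met its stop at 25 N, at unit y 84.6 against a predicted 84. Next: back off, rise, tilt the tool toward +y and carry the lens over the pad.

Run:
```python
from h import *
yd=np.degrees(yaw); s=ctrl.sense(); p=np.array([462.6,-19.5,118]); r=rot(s['ee_rot']); print(s['eef_pos'],w2u(s['eef_pos']),s['force'],s['joints'].round(2))
D=down(yd-90)
def tilt(a): return D*R.from_rotvec([0,0,-np.radians(a)])
a=[*u2w(-172,66),118]; b=[*u2w(-172,66),255]
f=np.array([465.8,379.5,380.]); b_=np.array(b)
plan([(a,D),(b,D),(b_+(f-b_)*.4,tilt(40)),(b_+(f-b_)*.8,tilt(76)),(f,tilt(90))],(p,D))
print(tilt(90).as_matrix().round(2))
```

```text
[462.37644978 -22.18575472 118.91588419] [-171.7975735    84.86544913] [ -7.69922453 -24.85413384  -2.7305561 ] [-0.3   0.26  1.79 -0.01  1.1   1.38]
[460. -41. 118.] -> [-0.0, 21.6, 0.2] [0.0, 0.0, 0.0] rows 1.0
[460. -41. 255.] -> [-137.0, 0.0, 0.0] [0.0, 0.0, 0.0] rows 3.0
[462. 127. 305.] -> [-50.0, -167.5, 14.7] [0.0, -0.0, -40.0] rows 4.0
[465. 295. 355.] -> [69.4, -160.5, 14.7] [-0.0, -0.0, -36.0] rows 4.0
[466. 380. 380.] -> [75.2, -44.5, 7.4] [0.0, 0.0, -14.0] rows 2.0
[[ 0.1  -0.   -0.99]
 [ 0.99 -0.    0.1 ]
 [-0.   -1.    0.  ]]
```

Call:
{"method": "carry_out", "body": {
  "deltas": [
    [1,0,10,0,0,0,0],
    [1,0,21.6,0,0,0,0],
    [1,-45,21.6,0,0,0,0],
    [1,-95,21.6,0,0,0,0],
    [1,-137,21.6,0,0,0,0]
  ]
}}

```text
time_s: 18.73
eef_pos: [460.6, -40.7, 257.7]
ee_rot: [-0.036, 0.707, -0.036, -0.706]
force: [0.2, 0.2, -1.1]
grip_width: 0.38
```

Call:
{"method": "carry_out", "body": {
  "deltas": [
    [1,-10,-34,3,0,0,-8],
    [1,-20,-67,6,0,0,-16],
    [1,-30,-100,9,0,0,-24],
    [1,-40,-134,12,0,0,-32],
    [1,-50,-167.5,14.7,0,0,-40]
  ]
}}

```text
time_s: 19.35
eef_pos: [463.1, 128.1, 306.4]
ee_rot: [-0.276, 0.676, 0.209, -0.65]
force: [0.4, 0.1, -1.5]
grip_width: 0.383
```

Run:
```python
from h import *
s=ctrl.sense(); p=s['eef_pos'];r=rot(s['ee_rot']); print(s['time_s'],p,s['force'],s['grip_width'],s['joints'].round(2))
yd=np.degrees(yaw);D=down(yd-90)
def tilt(a): return D*R.from_rotvec([0,0,-np.radians(a)])
f=np.array([465.8,379.5,380.])
plan([(p+(f-p)*.65,tilt(76)),(f,tilt(90))])
cap('scene','s5.png')
```

```text
19.35 [463.08478793 128.10201879 306.42766921] [ 0.35228376  0.08289524 -1.54964537] 0.38322289521467573 [-0.39  0.11  1.64  0.67  1.62  1.23]
[465. 292. 354.] -> [68.6, -155.1, 14.7] [0.1, -0.1, -35.8] rows 4.0
[466. 380. 380.] -> [78.8, -46.2, 7.9] [0.0, 0.0, -14.0] rows 2.0
```

Call:
{"method": "carry_out", "body": {
  "deltas": [
    [1,10,-31,3,0,0,-7.2],
    [1,24,-62,6,0,0,-14.4],
    [1,38,-93,9,0,0,-21.6],
    [1,53,-124,12,0,0,-28.8],
    [1,68.6,-155,14.7,0,0,-35.8]
  ]
}}

```text
time_s: 20.02
eef_pos: [464.9, 291.3, 352.7]
ee_rot: [-0.462, 0.579, 0.406, -0.535]
force: [0.1, 0.5, -2.0]
grip_width: 0.38
```

Call:
{"method": "carry_out", "body": {
  "deltas": [
    [1,20,-12,2,0,0,-4],
    [1,42,-24,4,0,0,-8],
    [1,64,-37,6,0,0,-12],
    [1,78.8,-46,8,0,0,-14],
    [1,78.8,-46,8,0,0,-14]
  ]
}}

```text
time_s: 20.65
eef_pos: [465.0, 379.5, 377.4]
ee_rot: [-0.523, 0.526, 0.473, -0.476]
force: [-0.4, 0.6, -1.7]
grip_width: 0.382
```

Run:
```python
from h import *
s=ctrl.sense(); p=s['eef_pos'];r=rot(s['ee_rot']); print(s['time_s'],p,s['force'],s['grip_width'],s['joints'].round(2),s['dq'].round(3)); print(r.as_matrix().round(2))
t=cap('top','t6.png'); c=cap('scene','s6.png')
lm=p+r.apply([-15.4,0,0]); print('lens mid',lm,proj('top',lm),'scene',proj('scene',lm))
o=np.hstack([cv2.resize(t[130:310,110:350],(400,300)),cv2.resize(c[150:390,240:560],(400,300))]); cv2.imwrite('pics/v6.png',o[:,:,::-1])
```

```text
20.65 [465.03106183 379.52646891 377.39200214] [-0.42001793  0.61738302 -1.6558304 ] 0.3824908343086152 [-0.06  0.27  1.87  1.59  1.53  1.01] [-0.031 -0.009 -0.004 -0.014  0.009  0.006]
[[ 0.1  -0.   -1.  ]
 [ 1.   -0.01  0.1 ]
 [-0.01 -1.   -0.  ]]
lens mid [463.50491537 364.20252359 377.47904865] [np.float64(109.66238463845463), np.float64(257.28218605439974)] scene [np.float64(510.1609844572703), np.float64(220.13756269022514)]
```

View pics/v6.png

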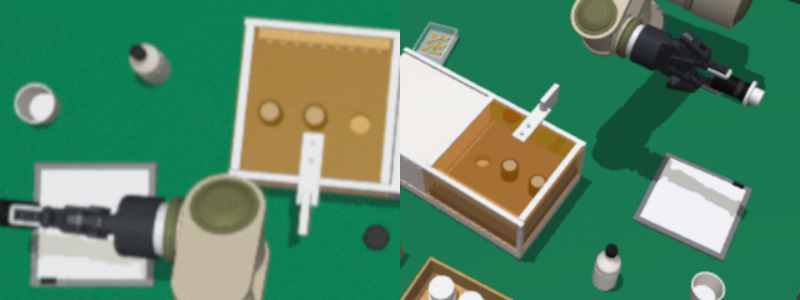

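The lens is level and held over the pad side. The scene view shows it at about (512,222), against (510,220) predicted. The guard is shut, both short lenses are in place and everything else is undisturbed. I'll let it settle, then hand in.

Call:
{"method": "carry_out", "body": {
  "deltas": [
    [1,0,0,0,0,0,0],
    [1,0,0,0,0,0,0],
    [1,0,0,0,0,0,0],
    [1,0,0,0,0,0,0],
    [1,0,0,0,0,0,0]
  ]
}}

```text
time_s: 21.38
eef_pos: [465.4, 379.1, 378.0]
ee_rot: [-0.524, 0.525, 0.473, -0.475]
force: [-0.0, -0.4, -1.3]
grip_width: 0.382
```

Run:
```python
from h import *
t=cap('top','t7.png'); a=cv2.imread('pics/top1.png')[:,:,::-1]
print(cv2.phaseCorrelate(a[225:275,280:312].mean(2),t[225:275,280:312].mean(2)))
cv2.imwrite('pics/t7c.png',np.hstack([cv2.resize(t[200:320,40:200],(480,360)),cv2.resize(t[130:280,240:360],(288,360))])[:,:,::-1])
```

```text
((-0.5942333894257885, 0.09318446277899639), 1.048152896145154)
```

View pics/t7c.png

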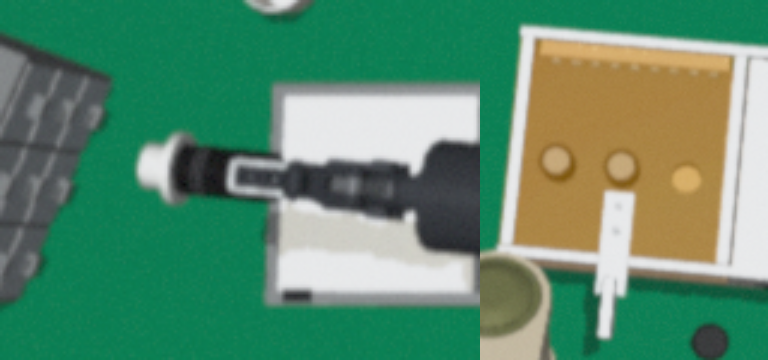

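```bash
python3 -c "
from h import *
print(order.finish_job())"
```

```text
the job is handed in; nothing more can be done
None
```

I slid the guard open to its stop, drew the long lens up out of its nest, and slid the guard shut again with the lens still in the gripper. The job was handed in at about 21 s with the arm holding the lens level.

**Last checks**
- **Lens:** its middle is at about (464, 364, 378) mm. That is over the centre of the backlight pad and about 235 mm above the top of the curing unit. In the pictures it is within about 4 mm of that and level to within about 1°.
- **Grip:** steady, with the opening unchanged at 0.38 from the lift to the hand-in.
- **Guard:** the push force rose to 25 N at the stop, within 1 mm of the position predicted from full travel. The final pictures show it shut.
- **Other things:** both short lenses are in their nests. Everything else in the pictures looks unmoved.

**What disagreed:** my first push passed over the guard's pull without touching it. The shut fingertips stand about 25 to 28 mm behind the stated TCP. I confirmed this in the pictures and repeated the push lower, after which the guard moved.

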